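Set the pyrometer's filter changer to its third click and take the reading

TASK

The pyrometer bench is parked with the blank of its filter changer in the beam: push the changer's orange tab away from its parked end, counting the clicks by feel, and stop at the third click so that the third filter stands in the beam; never run past it, as the lighter filters beyond would overload the pyrometer. Then press the green measure key on the readout console fully down and let it come up again. Only push and press, with the fingertips: do not pinch the tab or lift anything, and leave the console and the other loose things where they are.

Things in the scene. Friction and masses are not known exactly. Their poses are not given: they have to be found in the camera images.
- filter_slide (a joint): travel of the filter slide, m: 0 parked, growing as the tab is pushed along +x of tab. Clicks at 0.018, 0.036, 0.054 (third), 0.072, 0.090; end stop 0.092. Pushed out of a notch the tab resists with up to 5 to 7 N (some 4 mm on), then less, to nothing half-way to the next click; just past half-way the slide jumps on by itself into that click, 8 to 9 mm ahead of the finger, and rests within 1 mm of it.
- tab (a point): centre of the upright orange finger tab at the near end of the filter slide, 149 mm above the table; moves with the slide. Tab 8 mm thick (x), 22 wide (y), 38 tall (z, up). +x is the level way to push, roughly away from the robot. Behind the tab (-x side) the way is free down to the track, whose top lies 53 mm below this point.
- gate (a point): point on the table right under the crossing of beam and slide, axes as tab. The changer's dark gate stands over it, 50 mm along x, 48 along y, 154 high: its near face is 93 mm past the parked tab's centre. The track runs 128 mm from here towards the robot, 26 mm wide, 96 mm high; six black marks 18 mm apart on its top edges show the tab's places, the parked one nearest.
- measure (a joint): green measure key, m pressed down: 0 up, 0.006 fully down; its spring takes about 4 N fully down and lifts it again
- measure_top (a point): centre of the top of the green measure key, round, 22 mm across, 62 mm above the table when up; it stands 10 mm above its black collar (38 mm across) and is pressed straight down. The two square grey keys beside it do nothing.
- console: light grey readout console with a small screen, 105 x 140 mm, 40 high (55 at the screen), about 0.85 kg, loose on rubber feet; origin at the centre of its underside, x to its screen side, z up; the key lies at x -24, y +48 mm
- bench: fixed pyrometer bench, origin on the table at gate, same axes: black breadboard 263 x 500 mm, 12 thick; filter changer in the middle, steel slide along x; steel pyrometer, 50 mm round, 67 to 272 mm out on the -y side, top (clamp knob) at 163 mm; grey black-body source, 160 x 250 mm, 240 high with its handle, from 217 mm out on the +y side. The beam runs along y at 115 mm height.
- handheld: loose dark blue hand-held thermometer lying flat, 150 x 78 x 30 mm, origin under its centre; leave alone
- lens_cap: loose black lens cap, 58 mm round, 20 mm high, origin under its centre; leave alone
- filter_tin: loose round aluminium filter tin, 46 mm across, 20 mm high, origin under its centre; leave alone
- insert_a: loose aluminium dry-well insert with three bores, 35 mm round, 85 mm high, standing, origin under its centre; leave alone
- insert_b: loose aluminium dry-well insert with two bores, 35 mm round, 85 mm high, standing, origin under its centre; leave alone
- blower: loose dark red rubber dust blower standing on its base, 54 mm across, 105 mm high, origin under its centre; leave alone
- hex_driver: loose screwdriver, 150 mm long, lying along its x; leave alone
Mind the look-alikes: they are no part of the job. What is shaped like the console but purple, red or yellow is not meant.

How it is judged (in metres and radians):
On the way, in this order (a step that is already met when the one before it is completed fails the run):
1. the filter slide stands at its third click (value of joint filter_slide between 0.051 and 0.057 m), for 0.3 s.
2. the measure key is pressed down with the third filter in the beam (all of step 1 and value of joint measure above 0.0045 m), for 0.05 s.
At the end, for the whole second after the job is handed in: the filter slide rests at its third click (54 mm, within 3 mm), the measure key has been pressed at least 4.5 mm down and is up again (under 1.5 mm), the console is at rest within 20 mm of where it stood, and every other loose thing is within 20 mm of where it stood (all of step 1 and value of joint measure below 0.0015 m and linear speed of console below 0.01 m/s and distance of each of handheld, lens_cap, filter_tin, insert_a, insert_b, blower, hex_driver, console from where it was at the start of the episode below 0.02 m); the robot touches nothing.
It fails at once if the slide runs past the third click (more than 8.5 mm beyond it, towards the fourth) (value of joint filter_slide above 0.0625 m).
It fails at once if the measure key is pressed while the third filter is not in the beam (value of joint measure above 0.003 m and (value of joint filter_slide below 0.049 m or value of joint filter_slide above 0.059 m)).
It fails at once if the tab is pinched between the fingers instead of pushed (horizontal distance between the grasp point and tab below 0.008 m and z of the grasp point in the frame of tab below 0.029 m and contact force between the fingers and anything else above 0.5 N).
It fails at once if the console is pushed out of its place (over 20 mm) or lifted (over 10 mm) (distance of console from where it was at the start of the episode above 0.02 m or height (world z) of console above 0.01 m).
It fails at once if a bystander is moved or lifted by more than 20 mm (distance of any of handheld, lens_cap, filter_tin, insert_a, insert_b, blower, hex_driver from where it was at the start of the episode above 0.02 m).
It also fails if it takes over 64 s, if anything falls off the work surface, if the arm or the gripper's body presses on something with over 40 N, if the wrist force passes 120 N, or if a joint passes its speed limit or range.

ROBOT

A 6-joint arm with a two-finger parallel gripper is mounted at the origin on the work surface. World frame = base frame: x ahead of the robot, y to its left, z up, the work surface at z = 0. Lengths are in m, angles in degrees, forces in N, time in s.
With the tool pointing down it reaches from about 0.3 to 0.75 m from the base axis. Payload 8.5 kg.
Tool frame: the origin (TCP) lies midway between the tips of the shut fingers; the grasp point (between the pads) lies env.tcp_to_grasp behind it (env.tcp_to_grasp is the distance from the TCP to the grasp point, in m); z points along the fingers, y is the direction in which the jaws open and shut (so a half turn about z gives the same grasp; the last joint's range is limited). The gripper opens to 85 mm and grips with 20 to 120 N. Pads are 22 mm wide; open, the fingers measure 114 mm over their backs; the gripper's body (76 mm by 85 mm) begins 54 mm behind the grasp point. The pads swing forward as they close: fully open they stand 13 mm farther back than shut.
Start: joints at [-80.632, 21.807, 74.336, -0, 83.858, -12.336], TCP at [0.203, -0.511, 0.231] pointing down, gripper open.
Joint ranges: [-178.18, 178.18], [-50.72, 133.34], [12.68, 142.11], [-81.47, 261.47], [9.98, 163.14], [-165.26, 165.26]. Speed limits (degrees/s): [136.94, 136.94, 180, 180, 180, 180].

INTERFACE

Orientations are given as a 3x3 rotation matrix whose columns are the frame's x, y, z axes.
In Python, from rig import readout, imaging, job, env gives the robot as it stands.
- The arm moves only by the tool move_arm, never from a script. Its argument "motion" is a list of rows, each a list of 3 entries, a list of its own where there are three numbers: the shift along the tool's x, y, z normalised to -1 to 1, where 1 is 0.02 m, then the turn, a rotation vector about the tool's x, y, z normalised to -1 to 1, where 1 is 120 degrees, then the gripper command: -1 is shut, 1 is fully open, values between are in proportion. In form: [[[tx, ty, tz], [rx, ry, rz], claw], ...]. A call has 1 to 12 rows; each row shifts and turns the pose as measured when the row begins, along the tool's axes as they then stand; what a row does not reach is not made up. A row lasts 1/12 s, in which the tool goes at most 41.7 mm and 7.16 degrees, less where a joint would pass 70% of its speed; a pose out of reach is approached as far as the arm can. A call with a number of a shift or a turn outside -1 to 1 is refused whole. A call with a gripper value outside its range is refused whole. The fingers move at their own pace and stop on an object; "squeeze" is the grip in N (left out, the last holds). Time passes only in rows, so rows that do not move let the fingers close. It gives the time, the measured TCP pose, the force and the opening at its end, in the units of the state.
- readout.observe(): the state, without advancing time (a new reading comes with each control period).
- imaging.get_image(name): name is "scene" or "top" or "wrist"; returns a dict with "img" (480x640x3 uint8, blue, green, red), "fov_y" (degrees; the focal length in pixels is half the picture's height over the tangent of half this angle, whatever the lens; pixels are square), "cx", "cy" (the principal point, pixels), "eye" and "orientation" of the camera in the world. Camera axes: x right, y up, looking along -z (the intrinsics and any distortion apply to the point x, -y, -z); pixel columns grow to the right and rows downward; lengths in m; the calibration is good to about 2 mm. A picture is of the moment at which its call begins. There is no depth.
- job.close_job(): hands the job in, once; it reports no verdict.
The state is a dict: "time_s": time; "q": joint angles; "qvel": joint speeds; "joint_efforts": joint torques, N m; "position": TCP position; "tool_rot": TCP orientation; "ft_force": force on the tool from outside, world axes, zero at the start; "wrist_torque": the same for the moment, N m; "grip_width": finger opening in m.
Only numpy, scipy, OpenCV 4.12 (cv2) and the standard library are available. Lean on these libraries where they do the work, as an engineer would, in place of code of your own. Each camera call takes 0.05 s, during which the arm holds its last target.

## Working session

There is one attempt and no reset: what is moved stays moved. The work goes in short steps, Python scripts to look and compute and a tool call to move; the robot and the scene stay as the last step left them, time stands still between calls to the robot, and variables do not carry over. Pictures are saved under pics/ and viewed, and the job is handed in when it is done.

Besides the shell and the picture viewer there is one more tool, called as name(argument=value, ...) on one line, values as JSON. move_arm: Moves the arm, as the interface text tells. Its arguments: {"type":"object","properties":{"motion":{"type":"array","items":{"type":"array"}},"squeeze":{"type":"number"}},"required":["motion"]}

```bash
mkdir -p pics; python3 - <<'E'
from rig import readout, imaging, job, env
import cv2
s=readout.observe()
print({k:(v if not hasattr(v,'tolist') else v.tolist()) for k,v in s.items()}, env.tcp_to_grasp)
for n in ["scene","top","wrist"]:
    d=imaging.get_image(n); cv2.imwrite(f"pics/{n}0.png",d["img"])
    print(n,{k:v for k,v in d.items() if k!="img"})
E
ls
```

```text
{'time_s': 0.0, 'q': [-80.63297957387714, 21.841911209424822, 74.38482049927715, -0.0007718248458195929, 83.85626344058312, -12.335392745135428], 'qvel': [-0.06637347984537915, 0.06679124690973359, -0.06289508624514699, -0.034439215653610876, 0.08658312456063028, -0.06800394840507379], 'joint_efforts': [0.0023095561482477933, -44.845590591430664, -23.1281715631485, -8.082494332484202e-05, 0.004661026177927852, 6.624512991493248e-06], 'position': [0.20333290780133878, -0.5107281098977643, 0.23070274173704725], 'tool_rot': [[0.9291164979843748, 0.369787061947971, -0.00024897618070227994], [0.3697870269971138, -0.9291154493451045, 0.0014270434051635982], [0.0002963745720582629, -0.001417957732732309, -0.9999989507784399]], 'ft_force': [0.06491008498854417, 0.8321482152837225, 0.5911312242769059], 'wrist_torque': [0.003754818554551839, -0.023690332724048455, 0.013211691174086724], 'grip_width': 0.08555772044110653} 0.0187
scene {'fov_y': 56.92681265090698, 'cx': 326.53579271675244, 'cy': 240.11267639028625, 'eye': array([ 1.04191396, -0.61562261,  0.7152748 ]), 'orientation': array([[ 0.77092143, -0.37861887,  0.51217956],
       [ 0.63683907,  0.47181039, -0.60977943],
       [-0.01077764,  0.79626798,  0.60484803]])}
top {'fov_y': 54.37367730557612, 'cx': 312.570665283875, 'cy': 242.36425758396837, 'eye': array([ 0.46660377, -0.04816534,  1.01063984]), 'orientation': array([[ 0.01319858,  0.99748909, -0.06957961],
       [-0.99988985,  0.01269382, -0.00769167],
       [-0.00678912,  0.06967346,  0.99754675]])}
wrist {'fov_y': 67.78051993246245, 'cx': 314.8380767241673, 'cy': 235.10605228566916, 'eye': array([ 0.26994244, -0.48441731,  0.37347444]), 'orientation': array([[ 0.36937548,  0.88972796,  0.26822736],
       [-0.92927922,  0.35408072,  0.10519972],
       [-0.001375  , -0.28811631,  0.95759444]])}
pics
```

View pics/scene0.png

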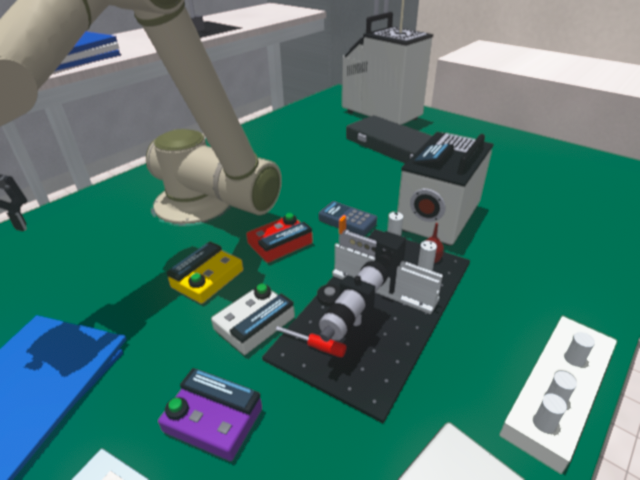

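View pics/top0.png

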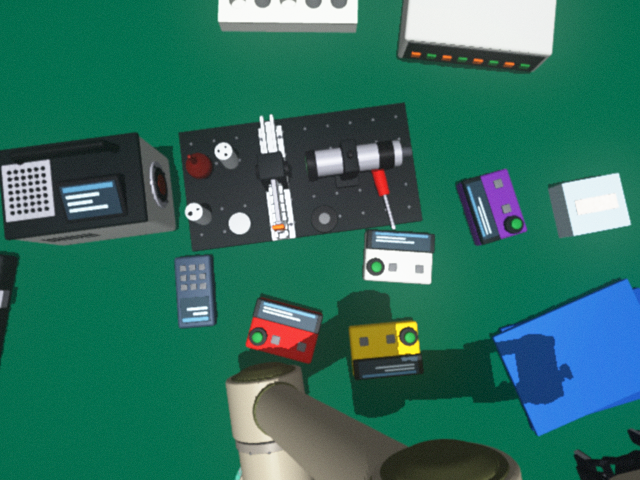

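The top view shows the orange tab at about (279,228). The consoles are light grey/white (400,257, green key at 376,267), red (284,330, key 258,337), yellow (386,350, key 408,337) and purple (492,207, key 515,224). By the description I choose the light grey one, and I'll check it in a crop.

```bash
cat > h.py <<'E'
import numpy as np, cv2
from rig import readout, imaging, job, env
def ray(d,u,v):
    f=240/np.tan(np.radians(d["fov_y"]/2))
    r=np.array([(u-d["cx"])/f,-(v-d["cy"])/f,-1]); return d["orientation"]@r
def atz(d,u,v,z):
    r=ray(d,u,v); return d["eye"]+r*(z-d["eye"][2])/r[2]
def proj(d,p):
    f=240/np.tan(np.radians(d["fov_y"]/2))
    c=d["orientation"].T@(np.array(p)-d["eye"]); return np.array([d["cx"]+f*c[0]/-c[2], d["cy"]-f*c[1]/-c[2]])
def st():
    s=readout.observe(); print(round(s["time_s"],2),np.round(s["position"],4),np.round(s["ft_force"],2),round(s["grip_width"],4)); print(np.round(s["tool_rot"],3).tolist()); return s
E
python3 - <<'E'
from h import *
d=imaging.get_image("top"); s=imaging.get_image("scene")
a=cv2.resize(d["img"][95:295,175:445],None,fx=2.9,fy=2.9,interpolation=cv2.INTER_CUBIC); cv2.imwrite("pics/topc.png",a)
b=cv2.resize(s["img"][180:380,200:460],None,fx=3,fy=3,interpolation=cv2.INTER_CUBIC); cv2.imwrite("pics/scc.png",b)
def cen(im,m,box):
    x0,y0,x1,y1=box; mm=m[y0:y1,x0:x1]; ys,xs=np.nonzero(mm); return xs.mean()+x0,ys.mean()+y0,len(xs),xs.min()+x0,xs.max()+x0,ys.min()+y0,ys.max()+y0
for n,dd in(("top",d),("scene",s)):
    h=cv2.cvtColor(dd["img"],cv2.COLOR_BGR2HSV)
    o=(h[...,0]>6)&(h[...,0]<20)&(h[...,1]>150)&(h[...,2]>120)
    g=(h[...,0]>45)&(h[...,0]<75)&(h[...,1]>100)
    print(n,"orange",cen(dd["img"],o,(265,215,295,245) if n=="top" else (330,205,355,245)))
    print(n,"green",cen(dd["img"],g,(366,256,388,278) if n=="top" else (250,280,275,302)))
E
```

```text
top orange (np.float64(278.1764705882353), np.float64(226.80392156862746), 51, np.int64(273), np.int64(283), np.int64(224), np.int64(229))
top green (np.float64(376.08247422680415), np.float64(266.4639175257732), 97, np.int64(371), np.int64(381), np.int64(261), np.int64(271))
scene orange (np.float64(341.65909090909093), np.float64(223.52272727272728), 88, np.int64(339), np.int64(345), np.int64(216), np.int64(232))
scene green (np.float64(261.34653465346537), np.float64(288.03960396039605), 101, np.int64(256), np.int64(267), np.int64(283), np.int64(293))
```

View pics/topc.png

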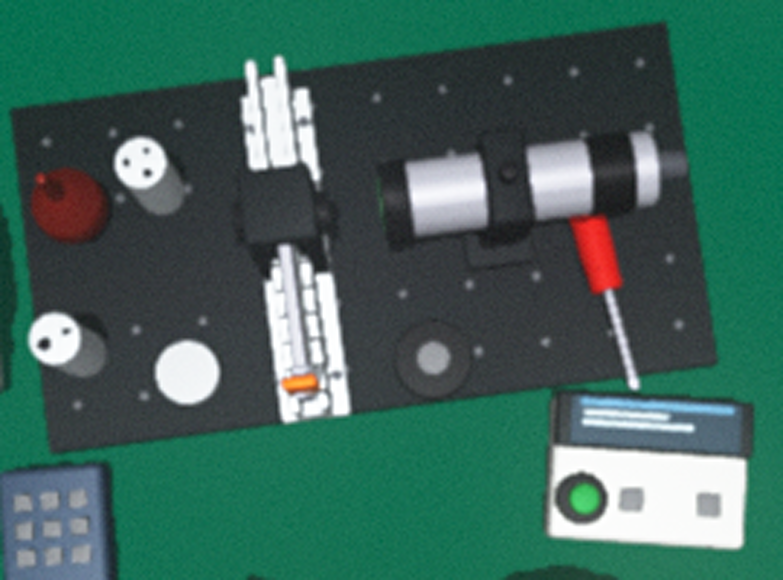

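View pics/scc.png

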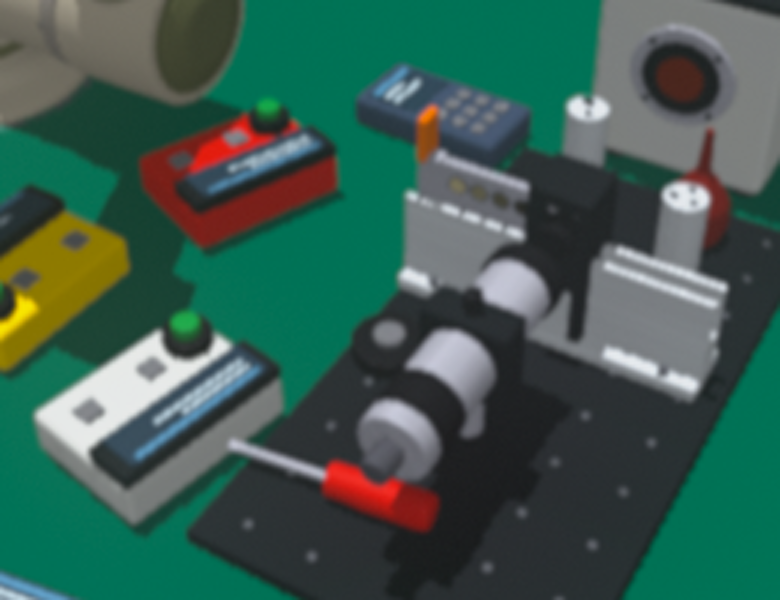

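The crops show the light grey console with its green key at top (376,266) / scene (261,288), and its two square grey keys beside it. The orange tab is at top (278,227) / scene (342,223), at the near end of the slide.

```bash
python3 - <<'E'
from h import *
d=imaging.get_image("top"); s=imaging.get_image("scene")
def tri(a,b):
    A=[];B=[]
    for dd,(u,v) in((d,a),(s,b)):
        r=ray(dd,u,v); r/=np.linalg.norm(r); P=np.eye(3)-np.outer(r,r); A.append(P);B.append(P@dd["eye"])
    return np.linalg.lstsq(np.vstack(A),np.hstack(B),rcond=None)[0]
print("tab top-view @168",atz(d,278.2,226.8,.166),"scene@149",atz(s,341.7,223.7,.149), tri((278.2,226.8),(341.7,218.5)))
print("key",atz(d,376.1,266.5,.061),atz(s,261.3,288,.060),tri((376.1,266.5),(261.3,288)))
c=lambda u,v:(u/2.9+175,v/2.9+95)
bb=[atz(d,*c(*p),.012)[:2] for p in((52,450),(717,365),(667,23),(12,108))]
print("bench",np.round(bb,4), np.linalg.norm(bb[1]-bb[0]),np.linalg.norm(bb[3]-bb[0]))
for e in(bb[2]-bb[1],bb[3]-bb[0]): print("x dir deg",np.degrees(np.arctan2(e[1],e[0])))
for e in(bb[0]-bb[1],bb[3]-bb[2]): print("y dir deg",np.degrees(np.arctan2(e[1],e[0]))-90)
# console top front corners
cc=[atz(d,*c(*p),.04)[:2] for p in((548,537),(742,548))]; print("console",cc,np.degrees(np.arctan2(*(cc[0]-cc[1])[::-1]))-90)
E
```

```text
tab top-view @168 [0.55307382 0.02117813 0.166     ] scene@149 [0.55028412 0.02284053 0.149     ] [0.55261793 0.02074826 0.16523896]
key [ 0.48541457 -0.17033293  0.061     ] [ 0.486031   -0.17373169  0.06      ] [ 0.48480873 -0.17149733  0.05768547]
bench [[ 0.5162  0.2158]
 [ 0.5855 -0.2752]
 [ 0.8442 -0.2384]
 [ 0.7735  0.2539]] 0.4958327148242666 0.26007886972999283
x dir deg 8.09580712731155
x dir deg 8.438100804527837
y dir deg 8.03286467939921
y dir deg 8.176655987691873
console [array([ 0.45724361, -0.14805612]), array([ 0.45126511, -0.28619801])] -2.4780982109896854
```

move_arm(motion=[[[0,0,0],[0,0,0.0565],-1],[[0,0,0],[0,0,0.0565],-1],[[0.76,-0.95,0],[0,0,0],-1],[[0.76,-0.95,0],[0,0,0],-1],[[0.76,-0.95,0],[0,0,0],-1],[[0.76,-0.95,0],[0,0,0],-1],[[0.76,-0.95,0],[0,0,0],-1],[[0.76,-0.95,0],[0,0,0],-1],[[0.76,-0.95,0],[0,0,0],-1],[[0.76,-0.95,0],[0,0,0],-1],[[0,0,0],[0,0,0],-1]], squeeze=20)

```text
time_s: 1.27
position: [0.3068, -0.3378, 0.2301]
tool_rot: [[0.992, 0.125, -0.0], [0.125, -0.992, 0.001], [0.0, -0.001, -1.0]]
ft_force: [1.1, -0.3, 0.6]
grip_width: 0.0001
```

```bash
cat >> h.py <<'E'
TAB=np.array([.5525,.021]); YAW=np.radians(8.15)
def go(p,yaw=np.degrees(YAW)):
    s=st(); R=np.array(s["tool_rot"]); w=np.array(p)-s["position"]
    print("norm shift",np.round(R.T@w/.02,2)," turn z norm",round((np.degrees(np.arctan2(R[1,0],R[0,0]))-yaw)/120,4), "tilt",np.round(R[2],4))
E
python3 -c "
from h import *
go([.513,.0153,.21])"
```

```text
1.27 [ 0.3068 -0.3378  0.2301] [ 1.05 -0.27  0.58] 0.0001
[[0.992, 0.125, -0.0], [0.125, -0.992, 0.001], [0.0, -0.001, -1.0]]
norm shift [ 12.44 -16.22   1.03]  turn z norm -0.0079 tilt [ 0.     -0.0014 -1.    ]
```

move_arm(motion=[[[0.78,-1,0],[0,0,-0.008],-1],[[0.78,-1,0],[0,0,0],-1],[[0.78,-1,0],[0,0,0],-1],[[0.78,-1,0],[0,0,0],-1],[[0.78,-1,0],[0,0,0],-1],[[0.78,-1,0],[0,0,0],-1],[[0.78,-1,0],[0,0,0],-1],[[0.78,-1,0],[0,0,0],-1],[[0.78,-1,0],[0,0,0],-1],[[0.78,-1,0],[0,0,0],-1],[[0.78,-1,0],[0,0,0],-1],[[0.78,-1,0],[0,0,0],-1]])

```text
time_s: 2.27
position: [0.4636, -0.0693, 0.2306]
tool_rot: [[0.991, 0.136, 0.002], [0.136, -0.991, -0.004], [0.001, 0.004, -1.0]]
ft_force: [0.5, -0.6, -0.6]
grip_width: -0.0002
```

```bash
python3 -c "
from h import *
go([.513,.0153,.21])"
```

```text
2.27 [ 0.4636 -0.0693  0.2306] [ 0.47 -0.63 -0.61] -0.0002
[[0.991, 0.136, 0.002], [0.136, -0.991, -0.004], [0.001, 0.004, -1.0]]
norm shift [ 3.02 -3.86  1.02]  turn z norm -0.0027 tilt [ 0.0011  0.004  -1.    ]
```

move_arm(motion=[[[0.7,-0.9,0.2],[0,0,-0.003],-1],[[0.7,-0.9,0.2],[0,0,0],-1],[[0.7,-0.9,0.2],[0,0,0],-1],[[0.5,-0.7,0.2],[0,0,0],-1],[[0.3,-0.3,0.2],[0,0,0],-1],[[0,0,0],[0,0,0],-1]])

```text
time_s: 2.77
position: [0.5152, 0.0174, 0.2094]
tool_rot: [[0.989, 0.146, 0.004], [0.146, -0.989, -0.005], [0.003, 0.005, -1.0]]
ft_force: [0.1, -0.3, -0.4]
grip_width: -0.0005
```

```bash
python3 -c "
from h import *
go([.513,.0153,.14])
for n in ['wrist','top','scene']:
    d=imaging.get_image(n); cv2.imwrite(f'pics/{n}1.png',d['img'])
    print(n, proj(d,[.5525,.021,.168]))
"
```

```text
2.77 [0.5152 0.0174 0.2094] [ 0.15 -0.33 -0.39] -0.0005
[[0.989, 0.146, 0.004], [0.146, -0.989, -0.005], [0.003, 0.005, -1.0]]
norm shift [-0.13  0.07  3.47]  turn z norm 0.0022 tilt [ 0.0029  0.0051 -1.    ]
wrist [317.31847246 196.3985887 ]
top [278.20394898 227.00269541]
scene [342.0662226  217.34104857]
```

View pics/wrist1.png

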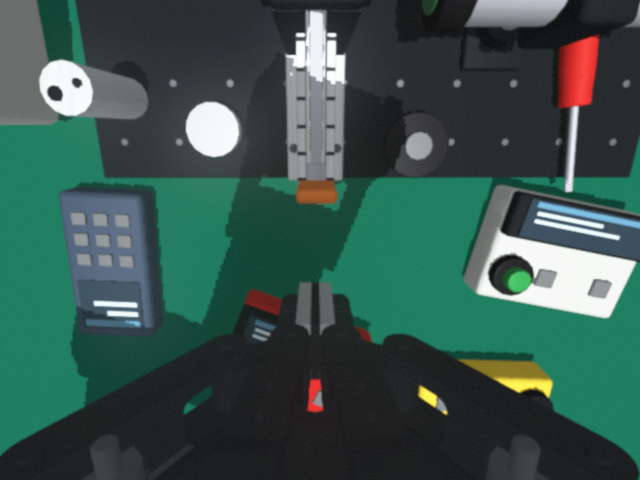

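View pics/scene1.png

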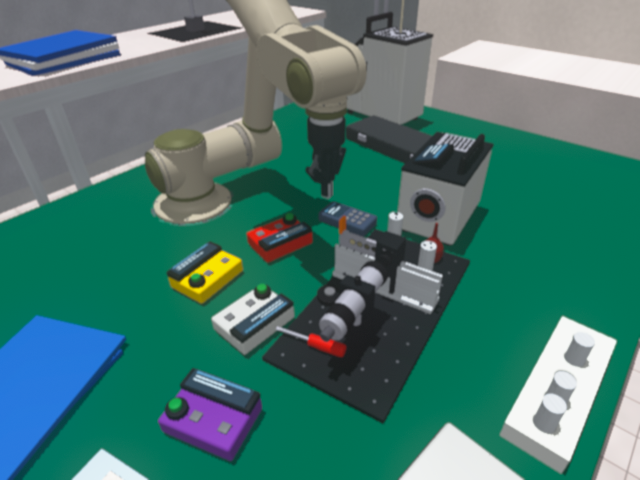

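The wrist view shows the tab's top at (317,191). The shut fingertips, at (315,290), sit square behind it with the way free. I'll lower beside the tab.

move_arm(motion=[[[-0.13,0.07,0.9],[0,0,0.002],-1],[[0,0,0.9],[0,0,0],-1],[[0,0,0.9],[0,0,0],-1],[[0,0,0.6],[0,0,0],-1],[[0,0,0.1],[0,0,0],-1],[[0,0,0],[0,0,0],-1]])

```text
time_s: 3.42
position: [0.5122, 0.0069, 0.1434]
tool_rot: [[0.991, 0.132, 0.011], [0.132, -0.991, -0.008], [0.01, 0.009, -1.0]]
ft_force: [0.3, 0.4, 0.7]
grip_width: 0.0001
```

```bash
python3 -c "
from h import *
go([.5274,.0174,.14])
d=imaging.get_image('wrist'); cv2.imwrite('pics/wrist2.png',d['img'])
"
```

```text
3.42 [0.5122 0.0069 0.1434] [0.33 0.41 0.7 ] 0.0001
[[0.991, 0.132, 0.011], [0.132, -0.991, -0.008], [0.01, 0.009, -1.0]]
norm shift [ 0.82 -0.42  0.17]  turn z norm -0.0045 tilt [ 0.0097  0.0093 -0.9999]
```

View pics/wrist2.png

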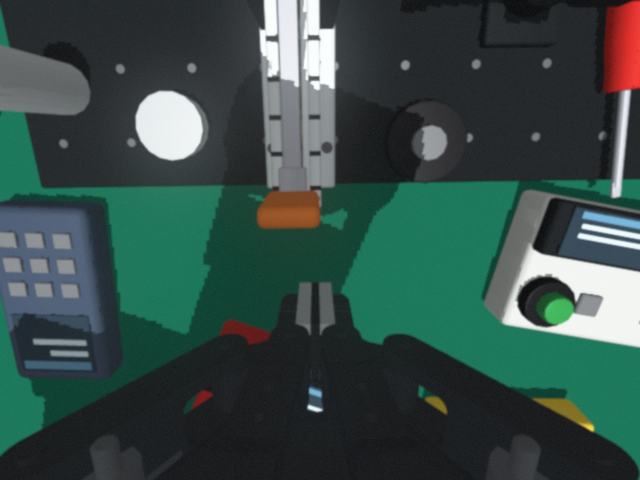

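move_arm(motion=[[[0.2,-0.42,0.1],[0.0044,-0.0046,-0.0045],-1],[[0,0,0],[0,0,0],-1]])

```text
time_s: 3.63
position: [0.5159, 0.0154, 0.1433]
tool_rot: [[0.99, 0.141, 0.002], [0.141, -0.99, 0.0], [0.002, 0.0, -1.0]]
ft_force: [-0.1, 0.3, -0.2]
grip_width: 0.0001
```

```bash
cat >> h.py <<'E'
def al():
    s=readout.observe(); R=np.array(s["tool_rot"]); e=np.array([np.cos(YAW),np.sin(YAW)]); n=np.array([-e[1],e[0]])
    p=np.array(s["position"]); r=p[:2]-TAB
    print("t",round(s["time_s"],2),"along mm",np.round(1e3*r@e,2),"across",np.round(1e3*r@n,2),"z",np.round(p[2],4),"F along",np.round(s["ft_force"][:2]@e,2),"Fall",np.round(s["ft_force"],2),"turn fix",np.round([-R[2,1]*-1/2.094*1, R[2,0]/-2.094,(np.degrees(np.arctan2(R[1,0],R[0,0]))-8.15)/120],4))
E
python3 -c "
from h import *
al()"
```

```text
t 3.63 along mm -36.98 across -0.34 z 0.1433 F along -0.07 Fall [-0.12  0.33 -0.24] turn fix [ 0.0002 -0.0011 -0.0004]
```

move_arm(motion=[[[0.3,0,0.1],[0,-0.001,0],-1],[[0.3,0,0],[0,0,0],-1],[[0.25,0,0],[0,0,0],-1],[[0,0,0],[0,0,0],-1]])

```text
time_s: 3.97
position: [0.5357, 0.0185, 0.143]
tool_rot: [[0.99, 0.142, 0.004], [0.142, -0.99, -0.001], [0.004, 0.002, -1.0]]
ft_force: [0.5, 0.7, -0.2]
grip_width: 0.0004
```

```bash
python3 -c "
from h import *
al()"
```

```text
t 3.97 along mm -16.95 across -0.11 z 0.143 F along 0.58 Fall [ 0.48  0.74 -0.16] turn fix [ 0.0007 -0.0017  0.0002]
```

move_arm(motion=[[[0.1,0,0],[0,0,0],-1],[[0,0,0],[0,0,0],-1]])

```text
time_s: 4.13
position: [0.5384, 0.0189, 0.143]
tool_rot: [[0.99, 0.143, 0.004], [0.143, -0.99, -0.001], [0.004, 0.002, -1.0]]
ft_force: [-0.3, 0.3, -0.2]
grip_width: 0.0005
```

```bash
python3 -c "
from h import *
al()"
```

```text
t 4.13 along mm -14.29 across -0.03 z 0.143 F along -0.21 Fall [-0.26  0.32 -0.17] turn fix [ 0.0008 -0.0018  0.0004]
```

move_arm(motion=[[[0.1,0,0],[0,0,0],-1],[[0,0,0],[0,0,0],-1]])

```text
time_s: 4.3
position: [0.54, 0.0193, 0.1429]
tool_rot: [[0.99, 0.143, 0.003], [0.143, -0.99, -0.001], [0.002, 0.001, -1.0]]
ft_force: [-0.7, -1.2, 1.6]
grip_width: -0.0002
```

```bash
python3 -c "
from h import *
al()"
```

```text
t 4.3 along mm -12.63 across 0.05 z 0.1429 F along -0.86 Fall [-0.7  -1.19  1.63] turn fix [ 0.0007 -0.0011  0.0004]
```

move_arm(motion=[[[0.1,0,0],[0,0,0],-1],[[0,0,0],[0,0,0],-1]])

```text
time_s: 4.47
position: [0.5411, 0.0195, 0.1429]
tool_rot: [[0.99, 0.143, 0.0], [0.143, -0.99, -0.001], [-0.0, 0.001, -1.0]]
ft_force: [-3.1, 0.6, 2.3]
grip_width: -0.0002
```

```bash
python3 -c "
from h import *
al()"
```

```text
t 4.47 along mm -11.47 across 0.08 z 0.1429 F along -2.98 Fall [-3.09  0.57  2.35] turn fix [0.0006 0.     0.0004]
```

move_arm(motion=[[[0.1,0,0],[0,0,0],-1],[[0,0,0],[0,0,0],-1]])

```text
time_s: 4.63
position: [0.5422, 0.0196, 0.1429]
tool_rot: [[0.99, 0.143, -0.002], [0.143, -0.99, -0.002], [-0.002, 0.001, -1.0]]
ft_force: [-2.9, -0.6, 2.8]
grip_width: -0.0003
```

```bash
python3 -c "
from h import *
al()
d=imaging.get_image('wrist'); cv2.imwrite('pics/wrist3.png',d['img'])"
```

```text
t 4.63 along mm -10.38 across 0.09 z 0.1429 F along -2.97 Fall [-2.91 -0.58  2.85] turn fix [0.0006 0.0012 0.0004]
```

View pics/wrist3.png

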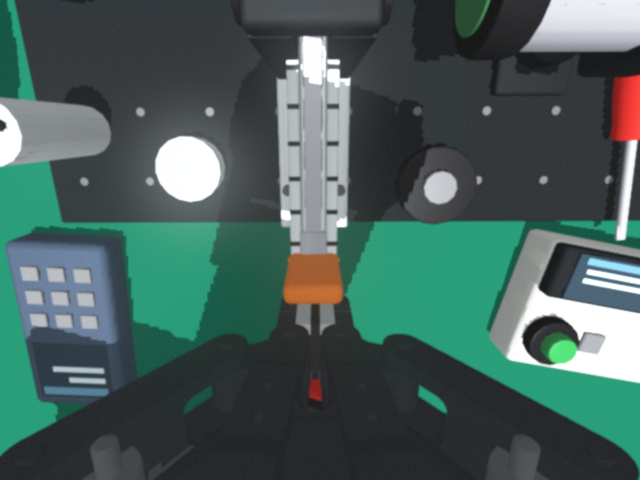

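```bash
cat >> h.py <<'E'
def og():
    al(); d=imaging.get_image('wrist'); h=cv2.cvtColor(d["img"],cv2.COLOR_BGR2HSV)
    o=(h[...,0]>6)&(h[...,0]<20)&(h[...,1]>150)&(h[...,2]>90); o[:,:250]=0;o[:,390:]=0;o[340:]=0
    ys,xs=np.nonzero(o)
    # travel estimate: tab top centre, at z .168
    ys2,xs2=np.percentile(ys,2),np.percentile(ys,98)
    e=np.array([np.cos(YAW),np.sin(YAW)])
    print("orange",round(xs.mean(),1),round(ys.mean(),1),len(xs),"top row@168 along mm",np.round(1e3*(atz(d,xs.mean(),ys2,.168)[:2]-TAB)@e,1))
E
python3 -c "
from h import *
og()"
```

```text
t 4.68 along mm -10.49 across 0.09 z 0.1429 F along -4.64 Fall [-4.51 -1.28  2.35] turn fix [0.0007 0.0012 0.0004]
orange 312.9 279.8 2596 top row@168 along mm 18.2
```

move_arm(motion=[[[0.15,0,0],[0,0,0],-1],[[0,0,0],[0,0,0],-1]])

```text
time_s: 4.9
position: [0.5444, 0.0199, 0.1429]
tool_rot: [[0.99, 0.143, -0.004], [0.143, -0.99, -0.002], [-0.004, 0.001, -1.0]]
ft_force: [-4.1, -0.2, 2.7]
grip_width: -0.0002
```

```bash
python3 -c "
from h import *
og()"
```

```text
t 4.9 along mm -8.21 across 0.1 z 0.1429 F along -4.07 Fall [-4.09 -0.17  2.74] turn fix [0.0006 0.0019 0.0004]
orange 312.9 279.6 2614 top row@168 along mm 20.6
```

move_arm(motion=[[[0.15,0,0],[0,0,0],-1],[[0,0,0],[0,0,0],-1]])

```text
time_s: 5.12
position: [0.5471, 0.0203, 0.143]
tool_rot: [[0.99, 0.143, -0.003], [0.143, -0.99, -0.002], [-0.004, 0.002, -1.0]]
ft_force: [-0.6, -0.7, -0.3]
grip_width: 0.0002
```

```bash
python3 -c "
from h import *
og()"
```

```text
t 5.12 along mm -5.4 across 0.05 z 0.143 F along -0.69 Fall [-0.6  -0.68 -0.25] turn fix [0.0007 0.0018 0.0004]
orange 312.7 279.3 2632 top row@168 along mm 23.7
```

move_arm(motion=[[[0.08,0,0],[0,0,0],-1],[[0,0,0],[0,0,0],-1],[[0,0,0],[0,0,0],-1]])

```text
time_s: 5.42
position: [0.5495, 0.0206, 0.143]
tool_rot: [[0.99, 0.143, -0.001], [0.143, -0.99, -0.002], [-0.001, 0.002, -1.0]]
ft_force: [0.5, -0.0, -0.3]
grip_width: -0.0001
```

```bash
python3 -c "
from h import *
og()"
```

```text
t 5.42 along mm -2.97 across 0.07 z 0.143 F along 0.54 Fall [ 0.55 -0.01 -0.26] turn fix [0.0008 0.0006 0.0004]
orange 312.6 263.9 2480 top row@168 along mm 31.2
```

First click: the force dropped to zero and the tab jumped ahead in the picture, from row 279 to row 264. Closing the gap.

move_arm(motion=[[[0.15,0,0],[0,0,0],-1],[[0.15,0,0],[0,0,0],-1],[[0,0,0],[0,0,0],-1]])

```text
time_s: 5.72
position: [0.5563, 0.0215, 0.143]
tool_rot: [[0.99, 0.142, -0.0], [0.142, -0.99, -0.002], [-0.0, 0.002, -1.0]]
ft_force: [1.1, -0.4, 0.2]
grip_width: 0.0002
```

```bash
python3 -c "
from h import *
og()"
```

```text
t 5.72 along mm 3.84 across 0.0 z 0.143 F along 0.99 Fall [ 1.06 -0.43  0.23] turn fix [0.0008 0.0001 0.0003]
orange 312.4 279.2 2588 top row@168 along mm 32.8
```

move_arm(motion=[[[0.12,0,0],[0,0,0],-1],[[0.12,0,0],[0,0,0],-1],[[0,0,0],[0,0,0],-1]])

```text
time_s: 6.02
position: [0.5599, 0.0222, 0.143]
tool_rot: [[0.99, 0.143, -0.004], [0.143, -0.99, -0.002], [-0.004, 0.001, -1.0]]
ft_force: [-3.0, -0.5, 2.5]
grip_width: 0.0005
```

```bash
python3 -c "
from h import *
og()"
```

```text
t 6.02 along mm 7.52 across 0.17 z 0.143 F along -3.07 Fall [-3.03 -0.54  2.51] turn fix [0.0007 0.002  0.0005]
orange 312.9 279.7 2615 top row@168 along mm 36.3
```

move_arm(motion=[[[0.15,0,0],[0,0,0],-1],[[0,0,0],[0,0,0],-1]])

```text
time_s: 6.23
position: [0.5619, 0.0225, 0.143]
tool_rot: [[0.99, 0.143, -0.006], [0.143, -0.99, -0.002], [-0.006, 0.002, -1.0]]
ft_force: [-3.3, -0.9, 2.1]
grip_width: 0.0002
```

```bash
python3 -c "
from h import *
og()"
```

```text
t 6.23 along mm 9.55 across 0.16 z 0.143 F along -3.43 Fall [-3.34 -0.89  2.15] turn fix [0.0007 0.003  0.0005]
orange 312.8 279.6 2625 top row@168 along mm 38.8
```

move_arm(motion=[[[0.12,0,0],[0,0,0],-1],[[0,0,0],[0,0,0],-1]])

```text
time_s: 6.45
position: [0.5636, 0.0227, 0.143]
tool_rot: [[0.99, 0.143, -0.007], [0.143, -0.99, -0.003], [-0.007, 0.002, -1.0]]
ft_force: [-1.9, 0.6, 1.9]
grip_width: 0.0
```

```bash
python3 -c "
from h import *
og()"
```

```text
t 6.45 along mm 11.28 across 0.15 z 0.143 F along -1.76 Fall [-1.86  0.56  1.89] turn fix [0.0008 0.0035 0.0004]
orange 312.8 279.5 2625 top row@168 along mm 40.5
```

move_arm(motion=[[[0.09,0,0],[0,0.001,0],-1],[[0,0,0],[0,0,0],-1],[[0,0,0],[0,0,0],-1]])

```text
time_s: 6.75
position: [0.566, 0.0231, 0.143]
tool_rot: [[0.99, 0.143, -0.003], [0.143, -0.99, -0.002], [-0.003, 0.002, -1.0]]
ft_force: [-0.1, -0.4, 0.1]
grip_width: -0.0001
```

```bash
python3 -c "
from h import *
og()"
```

```text
t 6.75 along mm 13.62 across 0.15 z 0.143 F along -0.18 Fall [-0.13 -0.4   0.13] turn fix [0.0008 0.0015 0.0004]
orange 312.8 279.4 2630 top row@168 along mm 42.7
```

move_arm(motion=[[[0.06,0,0],[0,0.001,0],-1],[[0,0,0],[0,0,0],-1],[[0,0,0],[0,0,0],-1]])

```text
time_s: 7.05
position: [0.568, 0.0234, 0.1429]
tool_rot: [[0.99, 0.143, 0.001], [0.143, -0.99, -0.002], [0.001, 0.002, -1.0]]
ft_force: [0.6, 0.3, -0.3]
grip_width: 0.0001
```

```bash
python3 -c "
from h import *
og()"
```

```text
t 7.05 along mm 15.64 across 0.14 z 0.1429 F along 0.64 Fall [ 0.61  0.25 -0.34] turn fix [ 0.0009 -0.0005  0.0004]
orange 312.6 265.2 2440 top row@168 along mm 49.0
```

Second click: the tab is 18 mm further along than after the first. On to the third.

move_arm(motion=[[[0.15,0,0],[0,0,0],-1],[[0.15,0,0],[0,0,0],-1],[[0,0,0],[0,0,0],-1]])

```text
time_s: 7.35
position: [0.5745, 0.0243, 0.143]
tool_rot: [[0.99, 0.143, 0.002], [0.143, -0.99, -0.002], [0.001, 0.002, -1.0]]
ft_force: [-0.9, -0.3, -1.0]
grip_width: 0.0001
```

```bash
python3 -c "
from h import *
og()"
```

```text
t 7.35 along mm 22.28 across 0.13 z 0.143 F along -0.91 Fall [-0.88 -0.34 -0.96] turn fix [ 0.0009 -0.0006  0.0004]
orange 312.6 279.1 2548 top row@168 along mm 51.2
```

move_arm(motion=[[[0.12,0,0],[0,0,0],-1],[[0.12,0,0],[0,0,0],-1],[[0,0,0],[0,0,0],-1]])

```text
time_s: 7.65
position: [0.5781, 0.0249, 0.143]
tool_rot: [[0.99, 0.143, -0.003], [0.143, -0.99, -0.002], [-0.003, 0.002, -1.0]]
ft_force: [-3.9, -2.1, 3.1]
grip_width: -0.0002
```

```bash
python3 -c "
from h import *
og()"
```

```text
t 7.65 along mm 25.87 across 0.2 z 0.143 F along -4.17 Fall [-3.91 -2.11  3.11] turn fix [0.0008 0.0014 0.0005]
orange 312.8 279.8 2577 top row@168 along mm 54.6
```

move_arm(motion=[[[0.13,0,0],[0,0,0],-1],[[0,0,0],[0,0,0],-1]])

```text
time_s: 7.87
position: [0.5797, 0.0251, 0.143]
tool_rot: [[0.99, 0.143, -0.005], [0.143, -0.99, -0.002], [-0.005, 0.002, -1.0]]
ft_force: [-3.7, -0.6, 2.2]
grip_width: 0.0002
```

```bash
python3 -c "
from h import *
og()"
```

```text
t 7.87 along mm 27.49 across 0.22 z 0.143 F along -3.77 Fall [-3.73 -0.58  2.23] turn fix [0.0008 0.0025 0.0005]
orange 312.8 279.7 2589 top row@168 along mm 56.4
```

move_arm(motion=[[[0.12,0,0],[0,0,0],-1],[[0,0,0],[0,0,0],-1]])

```text
time_s: 8.08
position: [0.5814, 0.0254, 0.143]
tool_rot: [[0.99, 0.143, -0.006], [0.143, -0.99, -0.003], [-0.006, 0.002, -1.0]]
ft_force: [-2.5, -0.5, 2.2]
grip_width: -0.0002
```

move_arm(motion=[[[0.07,0,0],[0,0.001,0],-1],[[0,0,0],[0,0,0],-1],[[0,0,0],[0,0,0],-1]])

```text
time_s: 8.33
position: [0.5834, 0.0257, 0.1429]
tool_rot: [[0.99, 0.143, -0.002], [0.143, -0.99, -0.002], [-0.002, 0.002, -1.0]]
ft_force: [-0.6, -0.8, 1.1]
grip_width: 0.0004
```

```bash
python3 -c "
from h import *
og()"
```

```text
t 8.33 along mm 31.21 across 0.24 z 0.1429 F along -0.74 Fall [-0.64 -0.77  1.09] turn fix [0.0009 0.001  0.0005]
orange 312.8 279.8 2582 top row@168 along mm 60.3
```

move_arm(motion=[[[0.06,0,0],[0,0,0],-1],[[0,0,0],[0,0,0],-1],[[0,0,0],[0,0,0],-1]])

```text
time_s: 8.63
position: [0.5854, 0.026, 0.1429]
tool_rot: [[0.99, 0.143, 0.0], [0.143, -0.99, -0.002], [0.0, 0.002, -1.0]]
ft_force: [0.5, -0.5, 0.2]
grip_width: 0.0001
```

```bash
python3 -c "
from h import *
og()"
```

```text
t 8.63 along mm 33.32 across 0.25 z 0.1429 F along 0.44 Fall [ 0.52 -0.52  0.23] turn fix [ 0.0009 -0.      0.0005]
orange 312.4 264.7 2424 top row@168 along mm 67.1
```

Third click: the tab is at 67.1 mm in this measure, after 31.2 and 49.0. Backing off and rising.

move_arm(motion=[[[-0.3,0,0],[0,0,0],-1],[[-0.6,0,0],[0,0,0],-1],[[-0.6,0,0],[0,0,0],-1],[[-0.3,0,-0.6],[0,0,0],-1],[[0,0,-0.8],[0,0,0],-1],[[0,0,-0.8],[0,0,0],-1],[[0,0,-0.5],[0,0,0],-1],[[0,0,0],[0,0,0],-1]])

```text
time_s: 9.35
position: [0.5462, 0.0206, 0.2018]
tool_rot: [[0.99, 0.143, 0.001], [0.143, -0.99, -0.002], [0.001, 0.002, -1.0]]
ft_force: [0.7, -0.5, 0.9]
grip_width: 0.0003
```

```bash
python3 -c "
from h import *
al()
go([.485,-.1715,.12])
d=imaging.get_image('wrist'); cv2.imwrite('pics/wrist4.png',d['img'])
d=imaging.get_image('top'); cv2.imwrite('pics/top4.png',cv2.resize(d['img'][95:295,175:445],None,fx=2.9,fy=2.9,interpolation=cv2.INTER_CUBIC))
"
```

```text
t 9.35 along mm -6.31 across 0.49 z 0.2018 F along 0.65 Fall [ 0.72 -0.48  0.89] turn fix [ 0.0008 -0.0003  0.0004]
9.35 [0.5462 0.0206 0.2018] [ 0.72 -0.48  0.89] 0.0003
[[0.99, 0.143, 0.001], [0.143, -0.99, -0.002], [0.001, 0.002, -1.0]]
norm shift [-4.4   9.06  4.11]  turn z norm 0.0004 tilt [ 5.0e-04  1.7e-03 -1.0e+00]
```

View pics/wrist4.png

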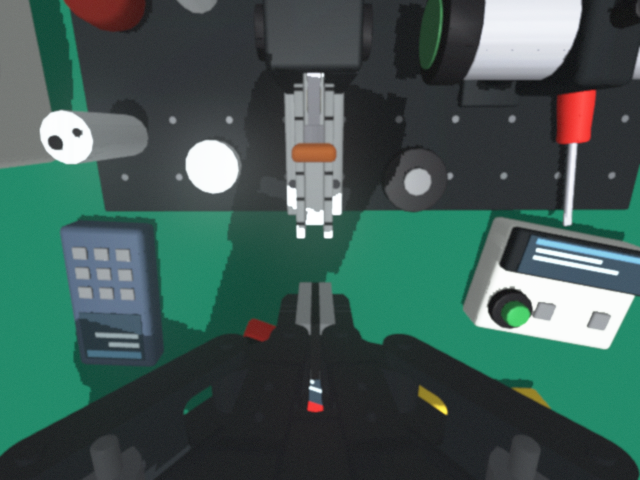

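View pics/top4.png

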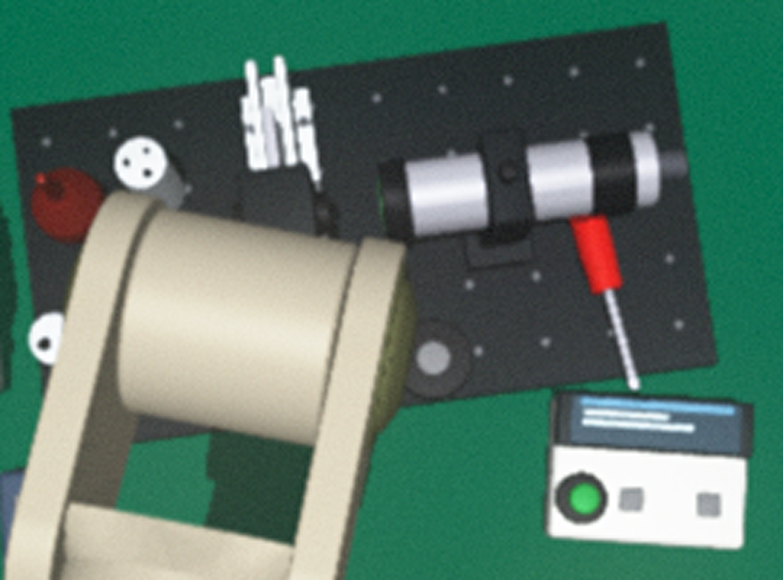

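Wrist view: the tab's top at (314,152), ahead of three marks, and nothing has been disturbed. The green key is at (517,314). I'll check the travel numerically and go over the key.

```bash
python3 -c "
from h import *
d=imaging.get_image('wrist')
p=atz(d,313.8,151,.167);e=np.array([np.cos(YAW),np.sin(YAW)]); print('tab now',p,'travel mm',1e3*(p[:2]-TAB)@e)
h=cv2.cvtColor(d['img'],cv2.COLOR_BGR2HSV); g=(h[...,0]>45)&(h[...,0]<75)&(h[...,1]>100); g[:,:480]=0;g[:285]=0;g[340:]=0;g[:,550:]=0
g=cv2.morphologyEx(g.astype('uint8'),cv2.MORPH_OPEN,np.ones((5,5)));n,l,st_,c=cv2.connectedComponentsWithStats(g);print(st_,c)
for i in range(1,n): print(atz(d,*c[i],.060))
"
```

```text
tab now [0.60585144 0.02948757 0.167     ] travel mm 54.01584364875931
[[     0      0    640    480 306629]
 [   503    301     29     26    571]] [[319.13317397 239.36223254]
 [516.48686515 313.48161121]]
[ 0.48572399 -0.16866178  0.06      ]
```

move_arm(motion=[[[-0.44,0.9,0],[0,0,0],-1],[[-0.44,0.9,0],[0,0,0],-1],[[-0.44,0.9,0],[0,0,0],-1],[[-0.44,0.9,0],[0,0,0],-1],[[-0.44,0.9,0],[0,0,0],-1],[[-0.44,0.9,0],[0,0,0],-1],[[-0.44,0.9,0.3],[0,0,0],-1],[[-0.44,0.9,0.4],[0,0,0],-1],[[-0.44,0.9,0.4],[0,0,0],-1],[[-0.2,0.4,0.2],[0,0,0],-1],[[0,0,0],[0,0,0],-1]])

```text
time_s: 10.42
position: [0.4812, -0.1648, 0.1635]
tool_rot: [[0.989, 0.145, -0.018], [0.146, -0.989, 0.006], [-0.017, -0.009, -1.0]]
ft_force: [0.5, -0.3, 0.2]
grip_width: -0.0002
```

```bash
python3 -c "
from h import *
al()
go([.485,-.1715,.09])
d=imaging.get_image('wrist'); cv2.imwrite('pics/wrist5.png',d['img'])
d=imaging.get_image('scene'); cv2.imwrite('pics/scene5.png',cv2.resize(d['img'][180:380,200:460],None,fx=3,fy=3,interpolation=cv2.INTER_CUBIC))
"
```

```text
t 10.42 along mm -96.97 across -173.85 z 0.1635 F along 0.43 Fall [ 0.48 -0.28  0.17] turn fix [-0.0042  0.0082  0.0019]
10.42 [ 0.4812 -0.1648  0.1635] [ 0.48 -0.28  0.17] -0.0002
[[0.989, 0.145, -0.018], [0.146, -0.989, 0.006], [-0.017, -0.009, -1.0]]
norm shift [0.2  0.39 3.67]  turn z norm 0.0019 tilt [-0.0172 -0.0088 -0.9998]
```

View pics/wrist5.png

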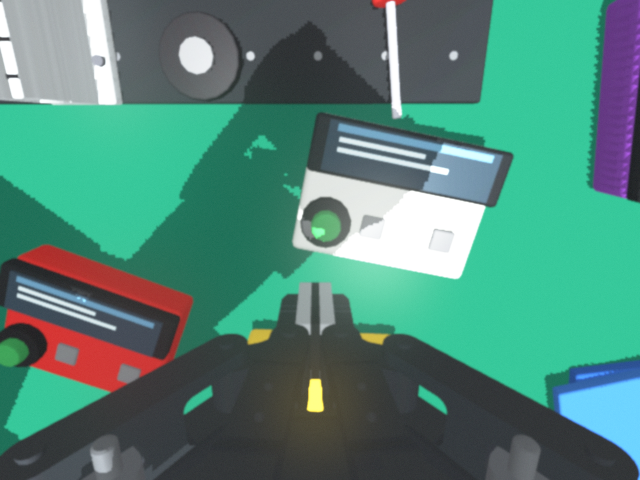

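View pics/scene5.png

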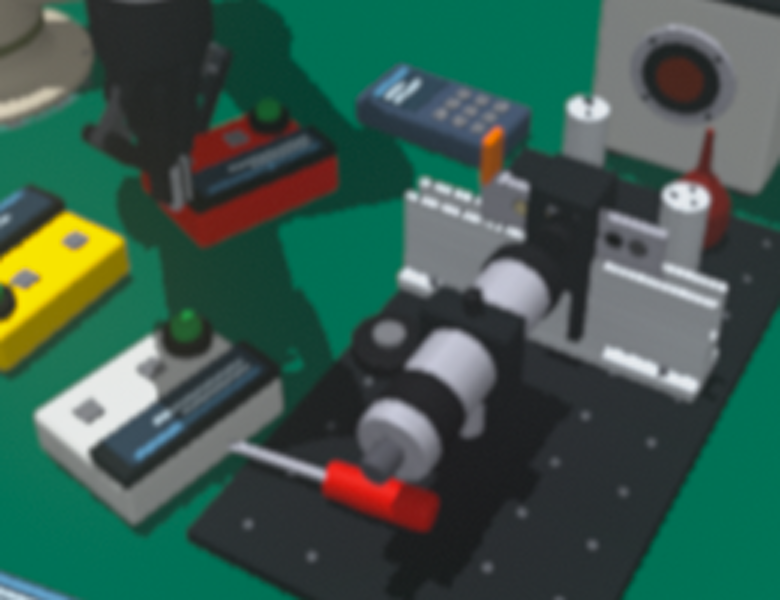

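Travel is measured at 54.0 mm, the third click. The green key, at wrist (325,227), is just ahead of the fingertips. I'll square the tool and move over it.

move_arm(motion=[[[0.2,0.3,0.7],[-0.0042,0.0082,0.002],-1],[[0,0,0.9],[0,0,0],-1],[[0,0,0.6],[0,0,0],-1],[[0,0,0.4],[0,0,0],-1],[[0,0,0],[0,0,0],-1]])

```text
time_s: 10.93
position: [0.4899, -0.1644, 0.1128]
tool_rot: [[0.989, 0.148, 0.007], [0.148, -0.989, -0.002], [0.007, 0.003, -1.0]]
ft_force: [-0.3, 0.0, -0.3]
grip_width: -0.0001
```

```bash
python3 -c "
from h import *
al()
go([.4852,-.170,.068])
d=imaging.get_image('wrist'); cv2.imwrite('pics/wrist6.png',d['img'])
"
```

```text
t 10.93 along mm -88.3 across -174.66 z 0.1128 F along -0.28 Fall [-0.28  0.01 -0.26] turn fix [ 0.0016 -0.0033  0.003 ]
10.93 [ 0.4899 -0.1644  0.1128] [-0.28  0.01 -0.26] -0.0001
[[0.989, 0.148, 0.007], [0.148, -0.989, -0.002], [0.007, 0.003, -1.0]]
norm shift [-0.29  0.23  2.24]  turn z norm 0.003 tilt [ 0.0069  0.0033 -1.    ]
```

View pics/wrist6.png

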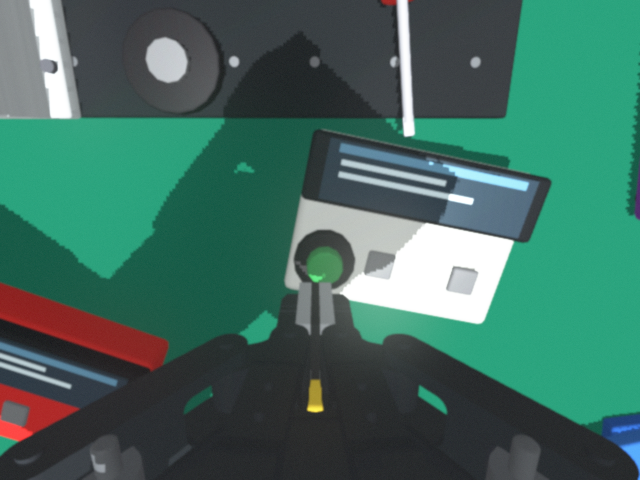

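move_arm(motion=[[[-0.25,0.25,0.3],[0.0016,-0.0033,0.003],-1],[[0,0,0.6],[0,0,0],-1],[[0,0,0.4],[0,0,0],-1],[[0,0,0],[0,0,0],-1]])

```text
time_s: 11.32
position: [0.4872, -0.1709, 0.0889]
tool_rot: [[0.99, 0.143, 0.004], [0.143, -0.99, -0.003], [0.004, 0.004, -1.0]]
ft_force: [0.4, 0.2, -0.2]
grip_width: -0.0
```

```bash
python3 -c "
from h import *
al()
go([.4852,-.170,.068])
d=imaging.get_image('wrist'); cv2.imwrite('pics/wrist7.png',d['img'][150:400,200:450])
p=np.array(readout.observe()['position']); print('tcp',proj(d,p),'key est',proj(d,[.4852,-.17,.062]))
d=imaging.get_image('scene'); cv2.imwrite('pics/scene7.png',cv2.resize(d['img'][220:340,190:350],None,fx=4,fy=4,interpolation=cv2.INTER_CUBIC))
"
```

```text
t 11.32 along mm -91.87 across -180.66 z 0.0889 F along 0.43 Fall [ 0.4   0.21 -0.18] turn fix [ 0.0018 -0.0019  0.0006]
11.32 [ 0.4872 -0.1709  0.0889] [ 0.4   0.21 -0.18] -0.0
[[0.99, 0.143, 0.004], [0.143, -0.99, -0.003], [0.004, 0.004, -1.0]]
norm shift [-0.1  -0.06  1.05]  turn z norm 0.0006 tilt [ 0.0039  0.0037 -1.    ]
tcp [314.39536097 297.73463243] key est [311.82887666 277.12236604]
```

View pics/wrist7.png

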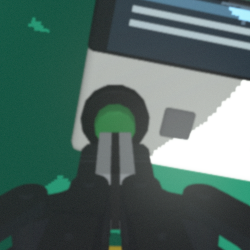

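View pics/scene7.png

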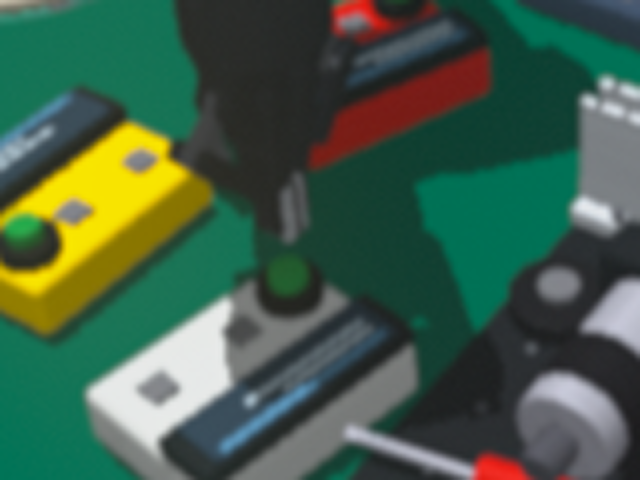

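The fingertips are centred over the grey console's green key, which is at wrist (315,272). Pressing down.

move_arm(motion=[[[0,0,0.6],[0.0018,-0.0019,0],-1],[[0,0,0.4],[0,0,0],-1],[[0,0,0],[0,0,0],-1]])

```text
time_s: 11.67
position: [0.4883, -0.1716, 0.0696]
tool_rot: [[0.99, 0.143, 0.003], [0.143, -0.99, -0.002], [0.003, 0.002, -1.0]]
ft_force: [-0.1, 0.2, -0.2]
grip_width: -0.0003
```

```bash
python3 -c "
from h import *
go([.486,-.1705,.0555])"
```

```text
11.67 [ 0.4883 -0.1716  0.0696] [-0.05  0.15 -0.21] -0.0003
[[0.99, 0.143, 0.003], [0.143, -0.99, -0.002], [0.003, 0.002, -1.0]]
norm shift [-0.11 -0.07  0.7 ]  turn z norm 0.0005 tilt [ 0.003   0.0025 -1.    ]
```

move_arm(motion=[[[-0.1,-0.05,0.15],[0.001,-0.0015,0],-1],[[0,0,0.2],[0,0,0],-1],[[0,0,0.2],[0,0,0],-1],[[0,0,0],[0,0,0],-1]])

```text
time_s: 12.0
position: [0.4862, -0.171, 0.0575]
tool_rot: [[0.99, 0.143, -0.0], [0.143, -0.99, -0.0], [-0.0, 0.0, -1.0]]
ft_force: [-0.7, 0.9, 3.5]
grip_width: -0.0001
```

move_arm(motion=[[[0,0,0.1],[0,0,0],-1],[[0,0,0],[0,0,0],-1]])

```text
time_s: 12.17
position: [0.4863, -0.171, 0.0561]
tool_rot: [[0.99, 0.143, 0.0], [0.143, -0.99, -0.001], [0.0, 0.001, -1.0]]
ft_force: [-1.4, 0.5, 4.0]
grip_width: 0.0001
```

```bash
python3 -c "
from h import *
go([.486,-.1705,.0555])"
```

```text
12.17 [ 0.4863 -0.171   0.0561] [-1.43  0.54  4.03] 0.0001
[[0.99, 0.143, 0.0], [0.143, -0.99, -0.001], [0.0, 0.001, -1.0]]
norm shift [-0.01 -0.02  0.03]  turn z norm 0.0007 tilt [ 1.e-04  8.e-04 -1.e+00]
```

move_arm(motion=[[[0,0,0.08],[0,0,0],-1],[[0,0,0.03],[0,0,0],-1],[[0,0,0],[0,0,0],-1]])

```text
time_s: 12.42
position: [0.4863, -0.171, 0.0565]
tool_rot: [[0.99, 0.144, 0.002], [0.144, -0.99, -0.002], [0.001, 0.002, -1.0]]
ft_force: [-1.2, 0.4, 3.1]
grip_width: -0.0
```

```bash
python3 -c "
from h import *
go([.486,-.1705,.0555])"
```

```text
12.42 [ 0.4863 -0.171   0.0565] [-1.16  0.37  3.05] -0.0
[[0.99, 0.144, 0.002], [0.144, -0.99, -0.002], [0.001, 0.002, -1.0]]
norm shift [-0.01 -0.03  0.05]  turn z norm 0.0009 tilt [ 0.0013  0.0024 -1.    ]
```

move_arm(motion=[[[0,0,0.15],[0,0,0],-1],[[0,0,0.15],[0,0,0],-1]])

```text
time_s: 12.58
position: [0.4866, -0.1712, 0.055]
tool_rot: [[0.99, 0.144, 0.004], [0.144, -0.99, -0.004], [0.004, 0.005, -1.0]]
ft_force: [-14.6, 8.7, 49.5]
grip_width: 0.0001
```

```bash
python3 -c "
from h import *
go([.486,-.1705,.0555])"
```

```text
12.58 [ 0.4866 -0.1712  0.055 ] [-14.62   8.72  49.55] 0.0001
[[0.99, 0.144, 0.004], [0.144, -0.99, -0.004], [0.004, 0.005, -1.0]]
norm shift [-0.03 -0.04 -0.03]  turn z norm 0.0012 tilt [ 0.0036  0.0051 -1.    ]
```

Bottomed out: the force rose steeply. Releasing straight up.

move_arm(motion=[[[0,0,-0.2],[0,0,0],-1],[[0,0,-0.5],[0,0,0],-1],[[0,0,-0.8],[0,0,0],-1],[[0,0,-0.9],[0,0,0],-1],[[-0.3,0,-0.9],[0,0,0],-1],[[-0.5,0,-0.9],[0,0,0],-1],[[-0.6,0,-0.9],[0,0,0],-1],[[-0.5,0,-0.9],[0,0,0],-1],[[0,0,-0.5],[0,0,0],-1],[[0,0,0],[0,0,0],-1]])

```text
time_s: 13.42
position: [0.4465, -0.1758, 0.1918]
tool_rot: [[0.989, 0.145, 0.006], [0.145, -0.989, -0.006], [0.005, 0.007, -1.0]]
ft_force: [-0.5, 0.1, 0.1]
grip_width: 0.0
```

```bash
python3 -c "
from h import *
al()
d=imaging.get_image('wrist'); cv2.imwrite('pics/wrist9.png',d['img'])
t=imaging.get_image('top'); s=imaging.get_image('scene')
a=cv2.imread('pics/top0.png'); b=cv2.imread('pics/scene0.png')
cv2.imwrite('pics/top9.png',np.hstack([a[95:295,170:445],t['img'][95:295,170:445]]))
cv2.imwrite('pics/scene9.png',np.hstack([b[180:380,200:460],s['img'][180:380,200:460]]))
h=cv2.cvtColor(s['img'],cv2.COLOR_BGR2HSV)
o=(h[...,0]>6)&(h[...,0]<20)&(h[...,1]>150)&(h[...,2]>120); g=(h[...,0]>45)&(h[...,0]<75)&(h[...,1]>100)
ys,xs=np.nonzero(o[200:250,335:400]); print('tab scene',xs.mean()+335,ys.mean()+200, 'expected 54mm', proj(s,[*(TAB+.054*np.array([np.cos(YAW),np.sin(YAW)])),.149]),proj(s,[*TAB,.149]))
ys,xs=np.nonzero(g[280:302,250:275]); print('key scene',xs.mean()+250,ys.mean()+280,len(xs),ys.min()+280)
"
```

```text
t 13.42 along mm -132.82 across -179.77 z 0.1918 F along -0.44 Fall [-0.47  0.13  0.1 ] turn fix [ 0.0034 -0.0024  0.0017]
tab scene 363.3411764705882 230.63529411764705 expected 54mm [363.62370382 231.73912829] [341.97673238 224.43243719]
key scene 261.3047619047619 287.85714285714283 105 283
```

View pics/top9.png

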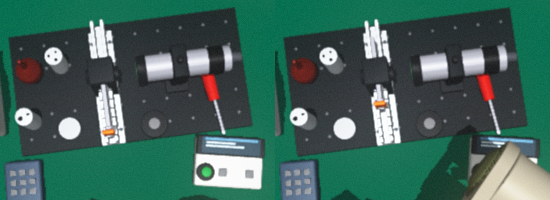

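View pics/scene9.png

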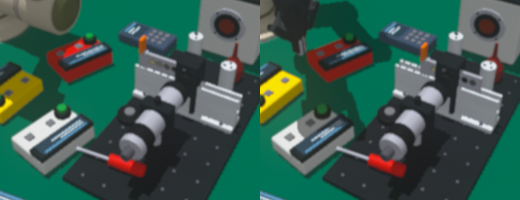

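The tab is at the 54 mm place (scene 363,231, as expected). The key is up where it was, at (261.3,287.9). The console and the loose things have not moved, and the arm is clear. Handing in.

```bash
python3 -c "
from rig import job
print(job.close_job())"
```

```text
the job is handed in; nothing more can be done
None
```

I pushed the orange tab with shut fingertips through three clicks, then pressed the light grey console's green measure key fully down and let it come up. The job is handed in at about 13.5 s of the 64 s allowed; no verdict was reported.

- **Slide:** each click showed as the force dropping to about zero and the tab jumping ahead. Afterwards the wrist view put the travel at 54.0 mm. After the key press the scene view showed the tab within about 1 px of the 54 mm place.
- **Key:** the first gentle press stopped near full travel at 3 to 4 N. I pressed again until it bottomed out. The wrist force rose briefly to about 50 N there (52 N with its sideways part), harder than I meant. This was through the fingertips, below the 120 N wrist limit. The key is back where it was to within 0.2 px in the scene view.
- **Surroundings:** the console and the loose things look unmoved in the before and after pictures, though the arm covered part of the console in the last top view. The gripper stands clear, with about zero force on it.

No check failed or disagreed.

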